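# Start three incubation timers in order

## Robot

A 6-joint arm with a two-finger parallel gripper is mounted at the origin on a cart in front of the work surface, level with it; the furniture and walls round the work are solid. World frame = base frame: x ahead of the robot, y to its left, z up, the work surface at z = 0. Lengths are in m, angles in degrees, forces in N, time in s.
With the tool pointing down it reaches from about 0.35 to 0.875 m from the base axis. Payload 4.2 kg.
Tool frame: the origin (TCP) lies at the very end of the fingers, on their centre line; the grasp point (between the pads) lies 19 mm behind it; z points along the fingers, y is the line along which they close (so a half turn about z gives the same grasp; the last joint's range is limited). The gripper opens to 87 mm and grips with 3 to 60 N. Pads are 19 mm wide; open, the fingers measure 117 mm over their backs; the gripper's body (75 mm by 190 mm) begins 51 mm behind the grasp point.
Start: joints at [85.863, 22.042, 0.453, 0, -68.411, -14.817], TCP at [0.203, 0.591, 0.223] pointing down, gripper open.
Joint ranges: [-179.83, 179.83], [-69.29, 118.12], [-61.27, 80.66], [-181.25, 117.63], [-171.15, -9.14], [-177.46, 177.46]. Speed limits (degrees/s): [159.86, 159.86, 180, 180, 180, 180].

## Interface

Orientations are given as a 3x3 rotation matrix whose columns are the frame's x, y, z axes.
In Python, from station import sense, cams, r gives the robot as it stands. The module is installed in compiled form; this text tells all that it offers.
- The arm moves only by the tool step_arm, never from a script. Its argument "targets" is text: rows parted by semicolons, each of 4 numbers parted by spaces: the shift along the tool's x, y, z in cm, then the turn about the tool's z in degrees. In form: x y z turn; .... A call has 1 to 12 rows; each row shifts and turns the commanded pose from where the row before left it, along the tool's axes as they then stand; what a row does not reach is not made up. A row lasts 1/12 s, in which the tool goes at most 41.7 mm and 7.16 degrees, less where a joint would pass 70% of its speed; a pose out of reach is approached as far as the arm can. A call with a gripper value outside its range is refused whole. "claw" is the finger opening in cm, from 0 to 8.7, set as the call begins (left out, the last holds). The fingers move at their own pace and stop on an object; the grip force is fixed at half the most. Time passes only in rows, so rows that do not move let the fingers close. It gives the time, the measured TCP pose, the force, the opening and the grip force at its end, in the units of the state.
- sense(): the state, without advancing time (a new reading comes with each control period).
- cams.capture(name): name is "side" or "top" or "wrist"; returns a dict with "frame" (384x512x3 uint8, blue, green, red), "vertical_fov" (degrees; the focal length in pixels is half the picture's height over the tangent of half this angle, whatever the lens; pixels are square), "cx", "cy" (the principal point, pixels), "eye" and "rotation" of the camera in the world; the wrist camera has in their place "tool_from_camera" (4x4, takes a point from camera to tool coordinates, whose origin is the TCP and whose axes are the flange's). Camera axes: x right, y down, z forward; pixel columns grow to the right and rows downward; lengths in m; the calibration is good to about 2 mm. A picture is of the moment at which its call begins: read the wrist's pose just before it. There is no depth.
- r.finish_job(): hands the job in; it is judged then, once.
The state is a dict: "time_s": time; "joints": joint angles; "joint_velocities": joint speeds; "effort": joint torques, N m; "tcp_pos": TCP position; "ee_rot": TCP orientation; "wrist_force": force on the tool from outside, world axes, zero at the start; "moment": the same for the moment, N m; "gripper_width": opening from 0.0 (shut) to 1.0 (fully open); "gripper_force": force on a finger pad.
Only numpy, scipy, OpenCV 4.12 (cv2) and the standard library are available. Lean on these libraries where they do the work, as an engineer would, in place of code of your own. Each camera call takes 0.05 s, during which the arm holds its last target. There are 200 camera calls.

## Task

Start the three incubation timers one after another: with a fingertip press the red key well in, then the yellow key, then the green key, lightly, so that each stays in. Leave the white key alone, do not pick up or push away any timer, and do not disturb the dishes and the bottle beside them.

Things in the scene. Friction and masses are not known exactly. Their poses are not given: they have to be found in the camera images.
- timer_red: loose dark grey bench timer with a red key: start first; case 84 (its x) x 60 (its y) mm, flat case top 27 mm above the desk, display hood up to 38 mm at the +x (far) end, 0.3 to 0.65 kg on rubber feet. Origin: centre of its underside; z up. The key's axis is 17 mm from the origin toward -x
- key_red_top (a point): centre of the top face of the round red key (27 mm wide, flat top 23 mm wide); 42 mm above the desk when out, 32 mm when fully in; the 35 mm wide dark collar round it ends 30 mm above the desk
- key_red (a joint): how far the red key is pressed straight down: 0 m out (all start out), 0.010 m fully in against its hard stop; more than 0.005 m starts the timer. It resists with 3 N at first, rising to 5 N when fully in, and by friction stays where it is left
- timer_yellow: loose dark grey bench timer with a yellow key: start second; case 84 (its x) x 60 (its y) mm, flat case top 27 mm above the desk, display hood up to 38 mm at the +x (far) end, 0.3 to 0.65 kg on rubber feet. Origin: centre of its underside; z up. The key's axis is 17 mm from the origin toward -x
- key_yellow_top (a point): centre of the top face of the round yellow key (27 mm wide, flat top 23 mm wide); 42 mm above the desk when out, 32 mm when fully in; the 35 mm wide dark collar round it ends 30 mm above the desk
- key_yellow (a joint): how far the yellow key is pressed straight down: 0 m out (all start out), 0.010 m fully in against its hard stop; more than 0.005 m starts the timer. It resists with 3 N at first, rising to 5 N when fully in, and by friction stays where it is left
- timer_green: loose dark grey bench timer with a green key: start third; case 84 (its x) x 60 (its y) mm, flat case top 27 mm above the desk, display hood up to 38 mm at the +x (far) end, 0.3 to 0.65 kg on rubber feet. Origin: centre of its underside; z up. The key's axis is 17 mm from the origin toward -x
- key_green_top (a point): centre of the top face of the round green key (27 mm wide, flat top 23 mm wide); 42 mm above the desk when out, 32 mm when fully in; the 35 mm wide dark collar round it ends 30 mm above the desk
- key_green (a joint): how far the green key is pressed straight down: 0 m out (all start out), 0.010 m fully in against its hard stop; more than 0.005 m starts the timer. It resists with 3 N at first, rising to 5 N when fully in, and by friction stays where it is left
- timer_white: loose dark grey bench timer with a white key: a spare timer that stays as it is; case 84 (its x) x 60 (its y) mm, flat case top 27 mm above the desk, display hood up to 38 mm at the +x (far) end, 0.3 to 0.65 kg on rubber feet. Origin: centre of its underside; z up. The key's axis is 17 mm from the origin toward -x
- key_white_top (a point): centre of the top face of the round white key (27 mm wide, flat top 23 mm wide); 42 mm above the desk when out, 32 mm when fully in; the 35 mm wide dark collar round it ends 30 mm above the desk
- key_white (a joint): how far the white key is pressed straight down: 0 m out (all start out), 0.010 m fully in against its hard stop; more than 0.005 m starts the timer. It resists with 3 N at first, rising to 5 N when fully in, and by friction stays where it is left
- dish_pink: loose closed petri dish with pink agar, 58 mm across, 15 mm high, standing about 7 mm off the +y side of the red-key timer; origin at the centre of its underside
- dish_tan: loose closed petri dish with tan agar, 58 mm across, 15 mm high, standing about 7 mm off the +y side of the yellow-key timer; origin at the centre of its underside
- bottle: loose reagent bottle with red cap, 40 mm across, 85 mm high, standing about 18 mm off the +y side of the green-key timer; origin at the centre of its underside

How it is judged:
By the outcome, as a careful person would: the job done as asked, in the order asked, and still so for the second after the job is handed in, with the robot touching nothing.
It also fails if it takes over 58 s, if anything falls off the work surface, if the arm or the gripper's body presses on something with over 40 N, if the wrist force passes 120 N, or if a joint passes its speed limit or range.

## Working session

There is one attempt and no reset: what is moved stays moved. The work goes in short steps, Python scripts to look and compute and a tool call to move; the robot and the scene stay as the last step left them, time stands still between calls to the robot, and variables do not carry over. Pictures are saved under pics/ and viewed, at most 10 in all, crops included, and the job is handed in when it is done.

Besides the shell and the picture viewer there is one more tool, called after ">>>" as a command line: name --argument value ..., lists and objects as JSON in quotes. step_arm: Moves the arm, as the interface text tells. Its arguments: {"type":"object","properties":{"targets":{"type":"string"},"claw":{"type":"number"}},"required":["targets"]}

```bash
mkdir -p pics; cat > h.py <<'E'
import numpy as np,cv2
from station import sense,cams,r
def get(name):
    s=sense();c=cams.capture(name);f=c["frame"]
    if name=="wrist":
        T=np.array(c["tool_from_camera"]);R=np.array(s["ee_rot"])
        eye=R@T[:3,3]+np.array(s["tcp_pos"]);rot=R@T[:3,:3]
    else: eye=np.array(c["eye"]);rot=np.array(c["rotation"])
    fl=f.shape[0]/2/np.tan(np.radians(c["vertical_fov"])/2)
    return f,eye,rot,fl,c["cx"],c["cy"]
def plane(v,u,w,z):
    f,eye,rot,fl,cx,cy=v
    d=rot@np.array([(u-cx)/fl,(w-cy)/fl,1.]);return eye+d*(z-eye[2])/d[2]
def blobs(f,lo=60):
    h=cv2.cvtColor(f,cv2.COLOR_BGR2HSV);out=[]
    for n,rs in dict(red=[(0,8),(172,180)],yellow=[(20,35)],green=[(45,85)]).items():
        m=sum(cv2.inRange(h,(a,120,lo),(b,255,255)) for a,b in rs).astype(np.uint8)
        k,_,st,ce=cv2.connectedComponentsWithStats(m)
        for i in range(1,k):
            if st[i,4]>25: out.append((n,st[i].tolist(),ce[i].round(1)))
    return out
E
python3 - <<'E'
from h import *
s=sense();print(s["time_s"],s["tcp_pos"],np.round(s["ee_rot"],3).tolist(),s["gripper_width"])
for n in("top","side","wrist"):
    v=get(n);cv2.imwrite(f"pics/{n}0.png",v[0]);print(n,v[1].round(3),v[3])
    for b in blobs(v[0]): print(b[0],b[1],b[2],plane(v,*b[2],.042).round(4))
E
```

```text
0.0 [0.202761   0.59053997 0.22145279] [[0.946, -0.325, -0.001], [-0.325, -0.946, -0.002], [0.0, 0.002, -1.0]] 1.000100362198638
top [0.337 0.072 1.042] 425.1595338879134
red [0, 0, 23, 12, 243] [10.4  4.8] [0.8815 0.708  0.042 ]
red [46, 49, 6, 7, 27] [48.7 51.7] [0.7613 0.6025 0.042 ]
red [152, 177, 11, 11, 101] [157.1 181.8] [0.4447 0.3194 0.042 ]
red [195, 179, 12, 11, 107] [200.4 184. ] [0.4416 0.2163 0.042 ]
yellow [302, 165, 12, 11, 99] [307.7 169.7] [ 0.4811 -0.0372  0.042 ]
green [227, 181, 11, 11, 96] [232.1 186.2] [0.438 0.141 0.042]
side [0.501 0.726 0.638] 354.76305215372236
red [257, 213, 12, 9, 86] [262.8 217. ] [0.4345 0.1732 0.042 ]
red [260, 268, 13, 12, 115] [265.6 273.3] [0.4471 0.3245 0.042 ]
red [145, 348, 9, 9, 50] [148.6 351.3] [0.66   0.4546 0.042 ]
red [37, 379, 10, 5, 31] [ 41.1 381.2] [0.824  0.4838 0.042 ]
yellow [232, 161, 9, 8, 50] [236.2 163.8] [ 0.4825 -0.03    0.042 ]
green [254, 205, 10, 8, 54] [258.9 208.6] [0.4403 0.1454 0.042 ]
wrist [0.279 0.565 0.383] 318.45132018360744
yellow [77, 256, 12, 13, 50] [ 82.7 261.6] [0.1655 0.8197 0.042 ]
yellow [413, 256, 18, 12, 58] [420.1 260.7] [0.0355 0.4378 0.042 ]
yellow [423, 298, 8, 12, 33] [426.8 303.8] [-0.0271  0.4409  0.042 ]
yellow [503, 323, 9, 12, 34] [508.1 327.9] [-0.0971  0.3485  0.042 ]
yellow [434, 326, 17, 10, 47] [441.9 331. ] [-0.0742  0.4297  0.042 ]
yellow [361, 328, 14, 14, 35] [366.8 334.7] [-0.0484  0.5225  0.042 ]
yellow [374, 328, 9, 12, 28] [378.1 334. ] [-0.0521  0.5084  0.042 ]
yellow [453, 328, 10, 13, 29] [457.6 333.9] [-0.0853  0.4113  0.042 ]
yellow [483, 332, 29, 11, 98] [497.3 337.6] [-0.1079  0.3634  0.042 ]
yellow [441, 335, 10, 7, 29] [446.  337.7] [-0.0864  0.4264  0.042 ]
```

View pics/top0.png

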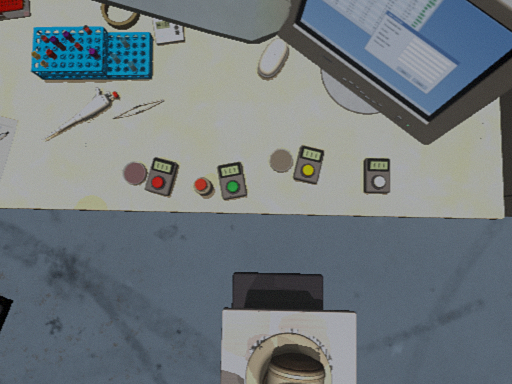

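View pics/side0.png

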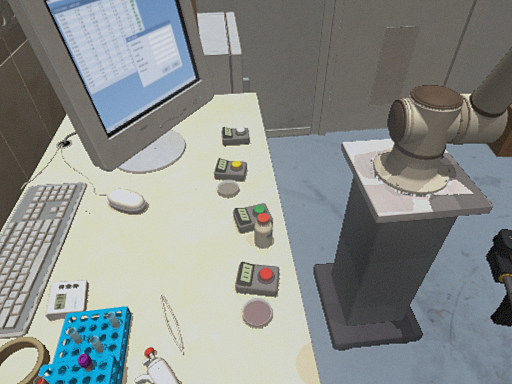

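The top view shows, left to right, red (157,182), green (232,186), yellow (308,170) and white (377,182); the red bottle cap is at (203,185). The side view agrees to about 6 mm. I'll move above the red key with the fingers closed and look again from close by.

>>> step_arm --targets "1.5 0.8 0 0;3 1.7 0.3 0;3.3 1.8 0.6 0;3.3 1.8 0.6 0;3.3 1.8 0.6 0;3.3 1.8 0.6 0;3.3 1.8 0.6 0;3.3 1.8 0.6 0;3 1.7 0.6 0;2.5 1.5 0.6 0;1.2 1 0.3 0;0 0 0 0" --claw 0

```text
time_s: 1.15
tcp_pos: [0.4401, 0.321, 0.1675]
ee_rot: [[0.944, -0.329, -0.002], [-0.329, -0.944, -0.002], [-0.001, 0.003, -1.0]]
wrist_force: [0.5, -0.0, 0.4]
gripper_width: 0.172
gripper_force: 0.0
```

```bash
python3 - <<'E'
from h import *
s=sense();print(s["time_s"],s["tcp_pos"],np.round(s["ee_rot"],3).tolist(),s["gripper_width"])
v=get("wrist");cv2.imwrite("pics/w1.png",v[0]);print(v[1],v[2].round(2).tolist())
for b in blobs(v[0]): print(b[0],b[1],b[2],plane(v,*b[2],.042).round(4))
for n,(u,w) in dict(top=(425,140),side=(212,95)).items():
    q=get(n);print([plane(q,u,w,z).round(3) for z in(.05,.1,.15,.2,.25)])
E
```

```text
1.15 [0.44014505 0.32099696 0.16746614] [[0.944, -0.329, -0.002], [-0.329, -0.944, -0.002], [-0.001, 0.003, -1.0]] 0.1716357334801022
[0.51624527 0.2947233  0.3285161 ] [[-0.33, -0.9, -0.27], [-0.94, 0.32, 0.09], [0.0, 0.29, -0.96]]
red [367, 136, 38, 34, 986] [385.5 152.3] [0.4301 0.1979 0.042 ]
red [238, 160, 28, 30, 640] [251.7 174.5] [0.4505 0.3193 0.042 ]
yellow [281, 333, 11, 9, 26] [285.6 337. ] [0.2664 0.3448 0.042 ]
yellow [118, 336, 19, 7, 32] [125.8 338.9] [0.3217 0.5102 0.042 ]
green [425, 103, 34, 30, 797] [441.3 117.4] [0.4443 0.1449 0.042 ]
[array([ 0.557, -0.313,  0.05 ]), array([ 0.546, -0.293,  0.1  ]), array([ 0.535, -0.274,  0.15 ]), array([ 0.523, -0.254,  0.2  ]), array([ 0.512, -0.235,  0.25 ])]
[array([ 0.542, -0.414,  0.05 ]), array([ 0.538, -0.317,  0.1  ]), array([ 0.535, -0.22 ,  0.15 ]), array([ 0.531, -0.123,  0.2  ]), array([ 0.528, -0.026,  0.25 ])]
```

View pics/w1.png

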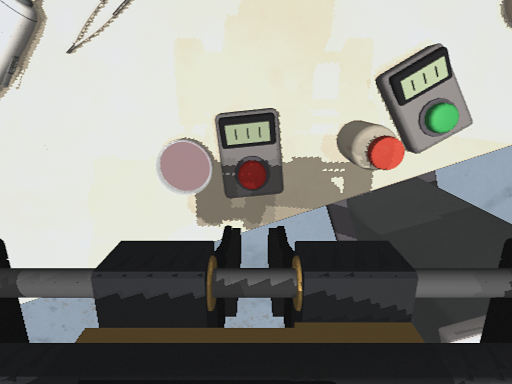

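The picture shows the red key at (252,174), the pink dish to its left (186,166) and the bottle at (385,152). The key is about 7 mm ahead of the tool, so I'll shift, then descend to just above it.

>>> step_arm --targets "0.35 -0.07 0 0;0.35 -0.07 0.5 0;0 0 1.5 0;0 0 2.2 0;0 0 2.2 0;0 0 2.2 0;0 0 1.5 0;0 0 0.8 0;0 0 0.4 0;0 0 0 0;0 0 0 0;0 0 0 0" --claw 0

```text
time_s: 2.3
tcp_pos: [0.447, 0.3248, 0.0566]
ee_rot: [[0.946, -0.324, 0.002], [-0.324, -0.946, 0.002], [0.001, -0.002, -1.0]]
wrist_force: [-0.0, 0.2, 0.6]
gripper_width: 0.007
gripper_force: 0.0
```

```bash
python3 - <<'E'
from h import *
s=sense();print(s["tcp_pos"],s["wrist_force"],s["gripper_width"])
v=get("side");cv2.imwrite("pics/s2.png",cv2.resize(v[0][170:330,190:350],None,fx=3.7,fy=3.7,interpolation=2))
v=get("wrist");
for b in blobs(v[0]): print(b[0],b[1],b[2],plane(v,*b[2],.042).round(4))
E
```

```text
[0.44696234 0.32475083 0.05664809] [-0.03361036  0.15902896  0.63641772] 0.00696537163340635
red [458, 177, 54, 60, 2683] [487.3 206.3] [0.4203 0.1899 0.042 ]
red [239, 203, 43, 43, 956] [262.  218.9] [0.4553 0.3167 0.042 ]
yellow [350, 323, 11, 11, 26] [356.  327.7] [0.3622 0.2824 0.042 ]
yellow [320, 324, 9, 16, 42] [324.4 332. ] [0.3656 0.3031 0.042 ]
yellow [230, 329, 7, 14, 33] [232.7 336.7] [0.3816 0.362  0.042 ]
```

View pics/s2.png

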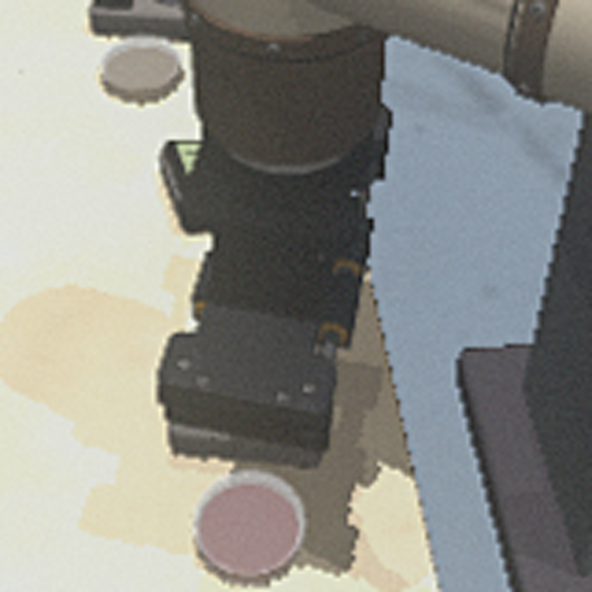

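The fingers stand over the red timer, with the pink dish clear at (250,525). The measured y is about 5 mm off, so I'll check with the wrist view.

```bash
python3 - <<'E'
from h import *
s=sense();v=get("wrist");print(s["tcp_pos"])
f,eye,rot,fl,cx,cy=v
def proj(p):
    c=rot.T@(np.array(p)-eye);return c[:2]/c[2]*fl+[cx,cy]
t=np.array(s["tcp_pos"]);R=np.array(s["ee_rot"]);print("tcp px",proj(t))
im=f.copy()
for p in(t,):cv2.circle(im,tuple(int(a) for a in proj(p)),2,(255,255,0),-1)
a=np.linspace(0,2*np.pi,60)
for x,y in((.447,.3195),):
    for q in a: cv2.circle(im,tuple(int(k) for k in proj((x+.0115*np.cos(q),y+.0115*np.sin(q),.042))),0,(0,255,0),-1)
cv2.imwrite("pics/w3.png",cv2.resize(im[120:320,160:370],None,fx=2.8,fy=2.8,interpolation=2))
E
```

```text
[0.44682721 0.32453124 0.05659125]
tcp px [253.88224167 246.18763373]
```

View pics/w3.png

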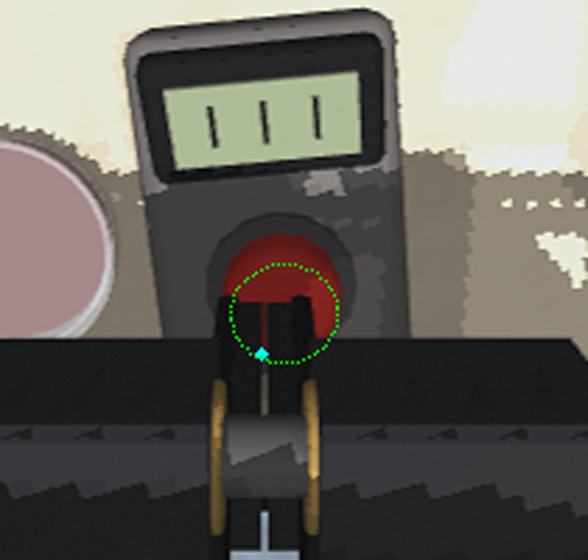

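The green circle, my estimate of (0.447, 0.3195), matches the key closely. The tip is about 4 mm to the left of it, so I'll correct and then descend to contact.

>>> step_arm --targets "0.15 0.2 0 0;0.15 0.2 0 0;0 0 0.4 0;0 0 0.4 0;0 0 0.2 0;0 0 0 0;0 0 0 0"

```text
time_s: 3.03
tcp_pos: [0.4478, 0.3191, 0.0452]
ee_rot: [[0.946, -0.325, -0.0], [-0.325, -0.946, -0.001], [-0.0, 0.001, -1.0]]
wrist_force: [-0.5, -0.2, 0.7]
gripper_width: 0.005
gripper_force: 0.0
```

>>> step_arm --targets "0 0 0.25 0;0 0 0.25 0;0 0 0.25 0;0 0 0.2 0;0 0 0.1 0;0 0 0 0;0 0 0 0;0 0 0 0"

```text
time_s: 3.7
tcp_pos: [0.4482, 0.3195, 0.0352]
ee_rot: [[0.946, -0.325, 0.001], [-0.325, -0.946, 0.001], [0.0, -0.001, -1.0]]
wrist_force: [0.7, 1.0, 2.8]
gripper_width: 0.003
gripper_force: 1.3
```

>>> step_arm --targets "0 0 0.1 0;0 0 0.1 0;0 0 0 0;0 0 0 0"

```text
time_s: 4.03
tcp_pos: [0.4482, 0.3195, 0.0332]
ee_rot: [[0.946, -0.325, 0.001], [-0.325, -0.946, 0.001], [0.0, -0.001, -1.0]]
wrist_force: [0.7, 0.7, 4.6]
gripper_width: 0.003
gripper_force: 1.9
```

>>> step_arm --targets "0 0 -0.4 0;0 0 -0.8 0;0 0 -2 0;0 0 -3 0;0 0 -3 0;0 0 -2.5 0;0 0 -1 0;0 0 0 0"

```text
time_s: 4.7
tcp_pos: [0.4487, 0.32, 0.1629]
ee_rot: [[0.946, -0.325, 0.003], [-0.325, -0.946, 0.004], [0.002, -0.005, -1.0]]
wrist_force: [-0.5, 0.5, 0.0]
gripper_width: 0.008
gripper_force: 0.0
```

>>> step_arm --targets "0.6 1.4 0 0;1.2 2.7 0 0;1.6 3.5 0 0;1.6 3.5 0 0;1.6 3.5 0 0;1.6 3.5 0 0;1.6 3.5 0 0;1.6 3.5 0 0;1.5 3.3 0 0;1.2 2.7 0 0;0.6 1.4 0 0;0 0 0 0"

```text
time_s: 5.7
tcp_pos: [0.4791, -0.0392, 0.1577]
ee_rot: [[0.944, -0.33, -0.006], [-0.33, -0.944, -0.001], [-0.005, 0.003, -1.0]]
wrist_force: [-0.7, 0.2, -1.2]
gripper_width: 0.006
gripper_force: 0.0
```

```bash
cat > look.py <<'E'
from h import *
import sys
s=sense();t=np.array(s["tcp_pos"]);R=np.array(s["ee_rot"]);print(s["time_s"],t,R.round(3).tolist())
v=get("wrist")
for b in blobs(v[0]):
    if b[1][4]>300:
        p=plane(v,*b[2],.042);print(b[0],b[1],b[2],p.round(4),"tool cm",(R.T@(p-t)*100).round(2))
cv2.imwrite("pics/%s.png"%sys.argv[1],v[0])
v=get("top")
for b in blobs(v[0]): print("top",b[0],b[2],plane(v,*b[2],.042).round(4))
E
python3 look.py w4
```

```text
5.7 [ 0.47906628 -0.03922247  0.15765129] [[0.944, -0.33, -0.006], [-0.33, -0.944, -0.001], [-0.005, 0.003, -1.0]]
yellow [236, 165, 29, 30, 682] [250.3 179.5] [ 0.4873 -0.0389  0.042 ] tool cm [ 0.83 -0.34 11.56]
top red [10.3  4.9] [0.8812 0.7082 0.042 ]
top red [48.8 51.9] [0.7608 0.6022 0.042 ]
top red [157.8 182.2] [0.4438 0.3177 0.042 ]
```

View pics/w4.png

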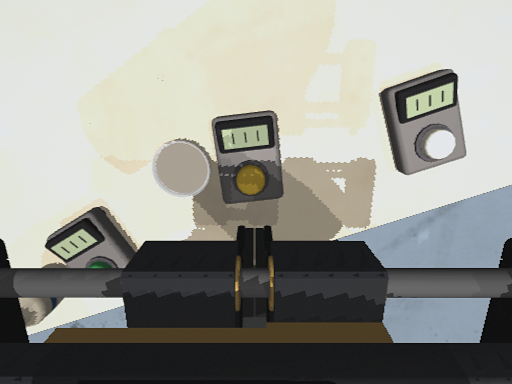

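The yellow key is at (250,180), with the tan dish to its left (181,167) and the white timer to the right. Corrected target is (0.4845, -0.0385).

>>> step_arm --targets "0.25 -0.1 0 0;0.25 -0.1 0.5 0;0 0 1.5 0;0 0 2.2 0;0 0 2.2 0;0 0 2 0;0 0 1.2 0;0 0 0.6 0;0 0 0.2 0;0 0 0 0;0 0 0 0;0 0 0 0"

```text
time_s: 6.8
tcp_pos: [0.4876, -0.0353, 0.0569]
ee_rot: [[0.946, -0.324, 0.002], [-0.324, -0.946, 0.0], [0.002, -0.001, -1.0]]
wrist_force: [0.2, 0.3, -0.3]
gripper_width: 0.006
gripper_force: 0.0
```

```bash
cat > near.py <<'E'
from h import *
import sys
x,y,n=float(sys.argv[1]),float(sys.argv[2]),sys.argv[3]
s=sense();v=get("wrist");f,eye,rot,fl,cx,cy=v
t=np.array(s["tcp_pos"]);R=np.array(s["ee_rot"]);print(t,"tool cm",(R.T@(np.array([x,y,.042])-t)*100).round(2))
def proj(p):
    c=rot.T@(np.array(p)-eye);return tuple(int(k) for k in c[:2]/c[2]*fl+[cx,cy])
im=f.copy();cv2.circle(im,proj(t),2,(255,255,0),-1)
for q in np.linspace(0,6.28,60): cv2.circle(im,proj((x+.0115*np.cos(q),y+.0115*np.sin(q),.042)),0,(255,0,255),-1)
cv2.imwrite(f"pics/{n}.png",cv2.resize(im[120:320,160:370],None,fx=2.8,fy=2.8,interpolation=2))
E
python3 near.py .4845 -.0385 w5
```

```text
[ 0.48756485 -0.03533796  0.05693602] tool cm [-0.19  0.4   1.49]
```

View pics/w5.png

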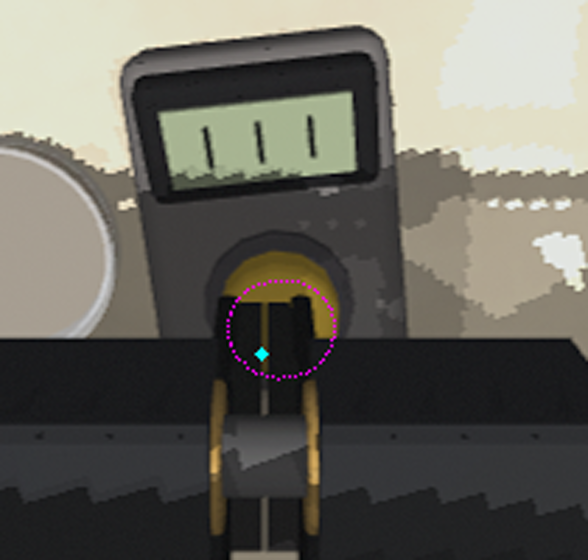

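The circle matches the yellow key to about 1–2 mm. The tip needs about 4 mm in tool +y.

>>> step_arm --targets "-0.05 0.2 0 0;-0.05 0.2 0 0;0 0 0.4 0;0 0 0.4 0;0 0 0.3 0;0 0 0 0;0 0 0 0"

```text
time_s: 7.43
tcp_pos: [0.4843, -0.0392, 0.0446]
ee_rot: [[0.946, -0.325, -0.001], [-0.325, -0.946, -0.0], [-0.001, 0.001, -1.0]]
wrist_force: [0.4, -0.2, 0.1]
gripper_width: 0.005
gripper_force: 0.0
```

>>> step_arm --targets "0 0 0.25 0;0 0 0.25 0;0 0 0.25 0;0 0 0.15 0;0 0 0 0;0 0 0 0;0 0 0 0"

```text
time_s: 8.02
tcp_pos: [0.4849, -0.039, 0.0361]
ee_rot: [[0.946, -0.325, 0.001], [-0.325, -0.946, 0.0], [0.001, -0.0, -1.0]]
wrist_force: [0.8, 1.1, 1.2]
gripper_width: 0.007
gripper_force: 0.7
```

>>> step_arm --targets "0 0 0.15 0;0 0 0.1 0;0 0 0 0;0 0 0 0;0 0 0 0"

```text
time_s: 8.43
tcp_pos: [0.4849, -0.0391, 0.0337]
ee_rot: [[0.946, -0.325, 0.001], [-0.325, -0.946, 0.0], [0.001, -0.0, -1.0]]
wrist_force: [1.3, -0.0, 3.5]
gripper_width: 0.009
gripper_force: 1.7
```

>>> step_arm --targets "0 0 -0.4 0;0 0 -0.8 0;0 0 -2 0;0 0 -3 0;0 0 -3 0;0 0 -2.5 0;0 0 -1 0;0 0 0 0"

```text
time_s: 9.1
tcp_pos: [0.4857, -0.0389, 0.1637]
ee_rot: [[0.946, -0.325, 0.006], [-0.325, -0.946, 0.001], [0.005, -0.003, -1.0]]
wrist_force: [0.8, 1.0, 0.3]
gripper_width: 0.009
gripper_force: 0.0
```

>>> step_arm --targets "-0.6 -0.9 0 0;-1.1 -1.7 0 0;-1.5 -2.4 0 0;-1.8 -2.8 0 0;-1.8 -2.8 0 0;-1.5 -2.4 0 0;-1.1 -1.7 0 0;-0.6 -1 0 0;0 0 0 0;0 0 0 0;0 0 0 0"

```text
time_s: 10.02
tcp_pos: [0.4405, 0.1411, 0.1598]
ee_rot: [[0.946, -0.325, -0.002], [-0.325, -0.946, -0.001], [-0.001, 0.002, -1.0]]
wrist_force: [0.6, -0.6, -0.9]
gripper_width: 0.003
gripper_force: 0.0
```

```bash
python3 look.py w6
```

```text
10.0167 [0.44047408 0.14109644 0.1598404 ] [[0.946, -0.325, -0.002], [-0.325, -0.946, -0.001], [-0.001, 0.002, -1.0]]
red [157, 210, 34, 31, 836] [173.8 225.3] [0.43   0.2247 0.042 ] tool cm [-3.7  -7.59 11.78]
red [69, 221, 26, 24, 475] [ 81.2 232.9] [0.4514 0.3112 0.042 ] tool cm [ -4.48 -16.46  11.76]
yellow [419, 55, 31, 32, 763] [433.9  70.8] [ 0.4867 -0.0311  0.042 ] tool cm [ 9.99 14.76 11.79]
green [240, 169, 28, 29, 629] [254.  183.4] [0.4441 0.1397 0.042 ] tool cm [ 4.000e-01 -1.000e-02  1.178e+01]
top red [10.4  4.9] [0.8812 0.708  0.042 ]
top red [48.7 51.7] [0.7613 0.6025 0.042 ]
top yellow [307.3 170.1] [ 0.4801 -0.0363  0.042 ]
```

View pics/w6.png

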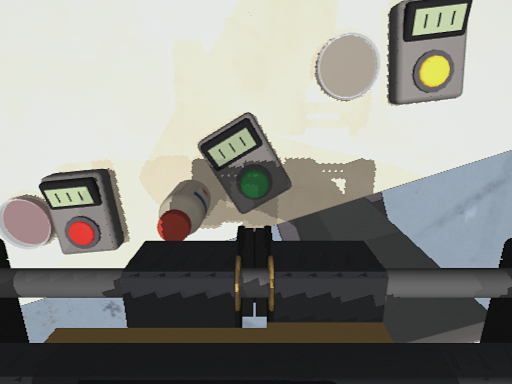

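The green key is at (254,183) and the bottle at (180,215); red and yellow appear in their places, undisturbed. Target is (0.4416, 0.1398), so I'll descend and check again before pressing.

>>> step_arm --targets "0.1 0.05 0 0;0.05 0.05 0.5 0;0 0 1.5 0;0 0 2.2 0;0 0 2.2 0;0 0 2 0;0 0 1.2 0;0 0 0.6 0;0 0 0.2 0;0 0 0 0;0 0 0 0;0 0 0 0"

```text
time_s: 11.12
tcp_pos: [0.4427, 0.1408, 0.0574]
ee_rot: [[0.946, -0.325, 0.002], [-0.325, -0.946, 0.001], [0.001, -0.002, -1.0]]
wrist_force: [0.4, -0.9, 0.4]
gripper_width: 0.004
gripper_force: 0.0
```

```bash
python3 near.py .4416 .1398 w7
```

```text
[0.44267528 0.14077818 0.05740414] tool cm [-0.07  0.13  1.54]
```

View pics/w7.png

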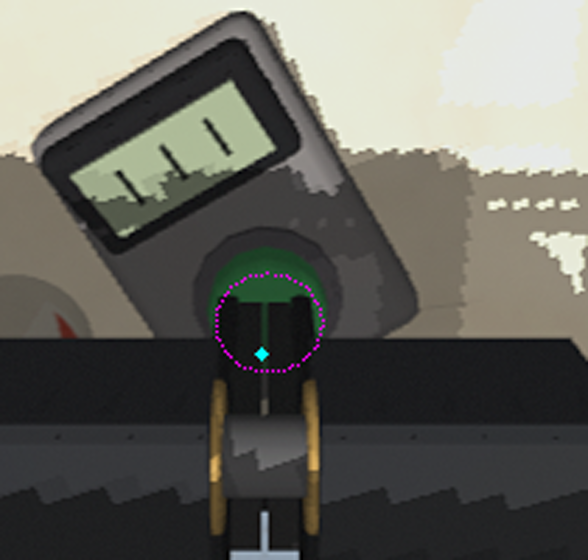

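The circle fits the green key and the tip is centred to about 1 mm, so I'll go down and press.

>>> step_arm --targets "0 0.1 0 0;0 0 0.4 0;0 0 0.4 0;0 0 0.3 0;0 0 0 0;0 0 0 0"

```text
time_s: 11.67
tcp_pos: [0.4415, 0.1393, 0.0452]
ee_rot: [[0.946, -0.325, -0.001], [-0.325, -0.946, -0.001], [-0.001, 0.001, -1.0]]
wrist_force: [-0.3, 1.3, 1.1]
gripper_width: 0.007
gripper_force: 0.0
```

>>> step_arm --targets "0 0 0.25 0;0 0 0.25 0;0 0 0.25 0;0 0 0.15 0;0 0 0.1 0;0 0 0 0;0 0 0 0;0 0 0 0"

```text
time_s: 12.33
tcp_pos: [0.442, 0.1397, 0.0356]
ee_rot: [[0.946, -0.325, 0.001], [-0.325, -0.946, 0.0], [0.0, -0.001, -1.0]]
wrist_force: [0.7, 0.4, 2.1]
gripper_width: 0.01
gripper_force: 1.0
```

>>> step_arm --targets "0 0 0.1 0;0 0 0.1 0;0 0 0 0;0 0 0 0"

```text
time_s: 12.67
tcp_pos: [0.442, 0.1397, 0.0336]
ee_rot: [[0.946, -0.325, 0.001], [-0.325, -0.946, 0.0], [0.0, -0.001, -1.0]]
wrist_force: [-0.0, 1.4, 3.5]
gripper_width: 0.005
gripper_force: 1.7
```

>>> step_arm --targets "0 0 -0.4 0;0 0 -0.8 0;0 0 -2 0;0 0 -3 0;0 0 -3 0;0 0 -2.5 0;0 0 -2.5 0;0 0 -2.5 0;0 0 -1.5 0;0 0 0 0;0 0 0 0"

```text
time_s: 13.58
tcp_pos: [0.4413, 0.1394, 0.216]
ee_rot: [[0.946, -0.325, 0.0], [-0.325, -0.946, 0.001], [0.0, -0.001, -1.0]]
wrist_force: [0.7, -0.9, -1.3]
gripper_width: 0.004
gripper_force: 0.0
```

```bash
python3 - <<'E'
from h import *
v=get("wrist")[0];a=cv2.imread("pics/w6.png")
w=get("side")[0]
for n in blobs(w): print(n)
cv2.imwrite("pics/fin.png",np.vstack([np.hstack([v[:280,:],]),cv2.resize(w[100:310,190:340],None,fx=1.5,fy=1.5)[:, :].copy() if 0 else cv2.copyMakeBorder(w[120:310,190:340],0,0,0,362,0)]))
E
```

```text
('red', [257, 216, 12, 6, 50], array([262.3, 218.6]))
('red', [260, 271, 12, 10, 104], array([265.6, 275.4]))
('red', [145, 348, 9, 9, 50], array([148.5, 351.3]))
('red', [37, 379, 9, 5, 28], array([ 41., 381.]))
('yellow', [232, 163, 9, 6, 44], array([236. , 165.7]))
```

View pics/fin.png

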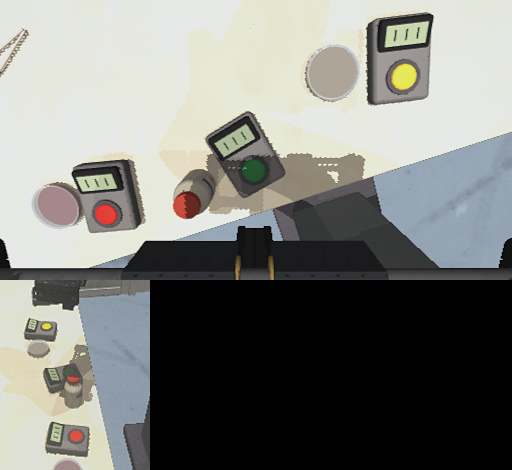

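The final picture shows red (105,214), yellow (404,77) and green (254,170) with everything in place. In the side view the red and yellow keys sit 2 px lower than at the start, which fits keys pressed about 8 mm in.

```bash
python3 -c "
from station import r
print(r.finish_job())"
```

```text
the job is handed in; nothing more can be done
None
```

I pressed the red, yellow and green keys in that order, each about 8 to 9 mm in at under 5 N, and handed the job in at about 14 s. I left the white key alone, and nothing looked displaced in the last pictures; the hand-in gave no verdict.

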